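Hold a stacked block and plate against the sprung fence

TASK

Be a third hand at the joiner's bench: lay the drilled plywood plate, holes up, squarely on top of the plain wooden block, edges flush all round, and then push that pile end-on against the middle of the sprung fence, both parts' ends flat against the bar. Push the bar back about 9 mm (about 13 N), so that the tip of its pointer stands between the two pencil lines, never to the end of its travel, and finish while still holding that steady push, so that somebody can screw the two together. Leave the glue bottle, the tape measure and the round coaster where they are.

Things in the scene. Friction and masses are not known exactly. Their poses are not given: they have to be found in the camera images.
- block: plain solid wooden block, 120 (its x) x 50 (its y) x 28 mm high, about 0.12 kg, no holes, lying loose and flat on the bench to one side of the fence. Origin: centre of its underside; x along its length, z up. It is the same either way round.
- plate: plywood plate, 120 (its x) x 50 (its y) x 18 mm thick, about 0.08 kg, four small screw holes in its top face, lying loose and flat on the bench on the other side of the fence from the block. Origin: centre of its underside; x along its length, z up (holes up). Same either way round. Squarely on the block its origin is 28 mm above the block's.
- fence: whole sprung fence: sliding wooden bar (150 mm wide, 22 thick, 2 to 49 above the bench), 50 mm in front of a fixed backstop (170 wide, 45 thick, 50 high). A thin aluminium pointer runs from the bar over the backstop; two dark lines there mark 4.7 and 13 mm of travel. Origin: on the bench, middle of the bar's front face at rest; x level into the fence, y along the bar. It does not move.
- fence_face (a point): centre of the foot of the flat front face of the sliding bar, at bench height; moves with the bar. x points level into the fence, the way the bar gives when pushed; y along the face (75 mm either way); z up. The pile goes here end-on: lengths along this x, centred on y = 0, each part's origin 60 mm in front (x = -60 mm).
- fence_bar (a joint): how far the bar has been pushed back, in m: 0 at rest, 0.020 at the end of its travel. The spring pushes back with 2.4 N at the start plus 1.2 N per mm, so 9 mm is about 13 N; it returns to 0 when let go.
- glue: bystander: white glue bottle, 60 mm across, 150 mm high, standing. Origin: centre of its underside.
- tape: bystander: yellow tape measure, 75 x 40 x 65 mm high, standing. Origin: centre of its underside.
- coaster: bystander: dark round coaster, 80 mm across, 5 mm thick, lying flat between the robot and the fence. Origin: centre of its underside.
Things that resemble listed ones, but are neither listed nor needed, are in the scene too. Of the things that look like the block, take the one that is farthest to the robot's left at the start.

How it is judged:
By the outcome, as a careful person would: the job done as asked, in the order asked, and still so for the second after the job is handed in, while the arm keeps its last pose, push and grip.
It also fails if it takes over 72 s, if anything falls off the work surface, if the arm or the gripper's body presses on something with over 40 N, if the wrist force passes 120 N, or if a joint passes its speed limit or range.

ROBOT

A 6-joint arm with a two-finger parallel gripper is mounted at the origin on the work surface. World frame = base frame: x ahead of the robot, y to its left, z up, the work surface at z = 0. Lengths are in m, angles in rad, forces in N, time in s.
With the tool pointing down it reaches from about 0.35 to 0.875 m from the base axis. Payload 4.2 kg.
Tool frame: the origin (TCP) lies on the centre line of the jaws, within the pads' length; the fingertips stand 14 mm ahead of it and the grasp point (between the pads) lies 5 mm behind it; z points along the fingers, x is the direction in which the jaws open and shut, and the axes are right-handed (so a half turn about z gives the same grasp; the last joint's range is limited). The gripper opens to 85 mm and grips with 20 to 120 N. Pads are 22 mm wide; open, the fingers measure 114 mm over their backs; the gripper's body (76 mm by 85 mm) begins 54 mm behind the grasp point. The pads swing forward as they close: fully open they stand 13 mm farther back than shut.
Start: joints at [1.465, 0.385, 0.008, 0, -1.194, -0.259], TCP at [0.223, 0.584, 0.245] pointing down, gripper open.
Joint ranges: [-3.14, 3.14], [-1.21, 2.06], [-1.07, 1.41], [-3.16, 2.05], [-2.99, -0.16], [-3.1, 3.1]. Speed limits (rad/s): [2.79, 2.79, 3.14, 3.14, 3.14, 3.14].

INTERFACE

Orientations are given as a rotation vector (axis times angle).
In Python, from bench import robot, planner, snapshot, models, read_time_s, read_joint_pos, read_qvel, read_tau, read_position, read_ee_rot, read_contact_force, read_torque, read_gripper_width gives the robot as it stands. Calls block until the motion is done:
- robot.move_ptp(position, orientation): joint-space move of the TCP to a pose.
- robot.move_straight(position, speed=0.15, orientation=None, until_force=None): straight line of the TCP; orientation=None keeps the orientation; speed is the mean speed in m/s. With until_force (N) it stops when the force on the tool has changed by that much, and returns True; else False.
- robot.move_joints(angles): joint-space move.
- robot.command_gripper(opening, force=None): opening from 0.0 (shut) to 1.0 (fully open); force is the grip in N (None keeps the last); returns when the fingers have stopped.
- robot.hold(seconds).
- planner.inverse_kinematics(position, orientation): joint angles nearest the present ones, or None.
- snapshot(name): name is "scene" or "top"; returns a dict with "image" (400x640x3 uint8, blue, green, red), "z_map" (400x640 float32, m along the optical axis (not along the pixel's ray), 0 where there is no reading), "fx", "fy", "cx", "cy" (pixels), "extrinsics" (4x4, takes a point from camera to world coordinates). Camera axes: x right, y up, looking along -z (the intrinsics and any distortion apply to the point x, -y, -z); pixel columns grow to the right and rows downward; lengths in m; the calibration is good to about 2 mm. A picture is of the moment at which its call begins.
A pose or a line that the arm cannot do raises robot.MotionError and nothing moves.
- robot.close_job(): hands the job in, once; it reports no verdict.
Trained networks look in a picture, given as the dict that the camera call returned (one of the last four; its "shot" number tells which), for a name from the list of things; names that differ only in an ending like _2 or _b are one class to them, and where a whole thing is asked for, a point or a joint stands for the part that bears it (a point fixed in the world has none). Each returns a list of dicts, best first, with "conf" (0 to 1); they miss things now and then, are a little off and sometimes report something else, mostly with a low value. They report only what shows in the picture. A call takes as long as a camera call. They do not tell look-alikes from the thing itself.
- models.search_frame(picture, thing): "rect" ([left, top, right, bottom] in pixels, round what is visible of it).
- models.silhouettes(picture, thing): "mask" (400x640 bool, what is visible of it) and "rect" ([left, top, right, bottom] in pixels, round what is visible of it).
Readings, each from a call of its own:
- read_time_s(): time.
- read_joint_pos(): joint angles.
- read_qvel(): joint speeds.
- read_tau(): joint torques, N m.
- read_position(): TCP position.
- read_ee_rot(): TCP orientation.
- read_contact_force(): force on the tool from outside, world axes, zero at the start.
- read_torque(): the same for the moment, N m.
- read_gripper_width(): opening from 0.0 (shut) to 1.0 (fully open).
Only numpy, scipy, OpenCV 4.12 (cv2) and the standard library are available. Lean on these libraries where they do the work, as an engineer would, in place of code of your own. Each camera call takes 0.05 s, during which the arm holds its last target.

## Working session

There is one attempt and no reset: what is moved stays moved. The work goes in short steps, each a Python script; the robot and the scene stay as the last script left them, time stands still between calls to the robot, and variables do not carry over. Pictures are saved under pics/ and viewed, and the job is handed in when it is done.

```bash
ls; mkdir -p pics
python3 - <<'E'
from bench import *
import cv2,numpy as np
for n in("scene","top"):
    p=snapshot(n); cv2.imwrite(f"pics/{n}0.png",p["image"]); np.savez(f"{n}0.npz",**{k:v for k,v in p.items()})
    print(n,p["fx"],p["fy"],p["cx"],p["cy"],p["extrinsics"],p.keys())
    for t in("block","plate","fence","coaster","tape","glue"):
        print(t,[(np.round(d["rect"]).tolist(),round(d["conf"],2)) for d in models.search_frame(p,t)])
print(read_time_s(),read_position(),read_ee_rot(),read_gripper_width(),read_contact_force())
E
```

```text
pics
scene 415.3427834834292 415.3427834834292 322.0982985228245 196.5588987181112 [[ 0.44002471 -0.67912756  0.58750661  1.21790528]
 [ 0.89785035  0.34408851 -0.2747141  -0.30776538]
 [-0.01558835  0.64837401  0.76116237  0.92561425]
 [ 0.          0.          0.          1.        ]] dict_keys(['image', 'z_map', 'fx', 'fy', 'cx', 'cy', 'extrinsics', 'shot'])
block [([385.0, 144.0, 420.0, 183.0], 0.94), ([333.0, 137.0, 379.0, 165.0], 0.88), ([349.0, 173.0, 390.0, 206.0], 0.77)]
plate [([200.0, 218.0, 241.0, 253.0], 0.68)]
fence [([316.0, 223.0, 411.0, 316.0], 0.72)]
coaster [([275.0, 171.0, 298.0, 190.0], 0.94)]
tape [([441.0, 185.0, 476.0, 213.0], 0.66)]
glue [([173.0, 268.0, 212.0, 320.0], 0.88)]
top 427.2464861157571 427.2464861157571 315.2041940487593 193.7397240912412 [[ 0.01559198  0.98576318 -0.16741517  0.32282241]
 [-0.99987628  0.01502403 -0.00465858 -0.01307204]
 [-0.002077    0.1674671   0.98587548  1.2770025 ]
 [ 0.          0.          0.          1.        ]] dict_keys(['image', 'z_map', 'fx', 'fy', 'cx', 'cy', 'extrinsics', 'shot'])
block [([228.0, 224.0, 267.0, 263.0], 0.94), ([201.0, 183.0, 224.0, 224.0], 0.9), ([246.0, 167.0, 275.0, 207.0], 0.64)]
plate [([392.0, 182.0, 422.0, 225.0], 0.83)]
fence [([272.0, 91.0, 338.0, 154.0], 0.71)]
coaster [([315.0, 227.0, 343.0, 258.0], 0.69), ([184.0, 122.0, 213.0, 152.0], 0.59)]
tape [([185.0, 120.0, 213.0, 154.0], 0.7)]
glue [([433.0, 130.0, 462.0, 161.0], 0.83)]
0.7 [0.22293814 0.58387266 0.24534787] [-1.78161890e+00  2.58749398e+00  7.20637287e-05] 1.0032570782149997 [ 0.4720488   0.12557122 -0.11236588]
```

Run:
```python
import cv2,numpy as np
a=cv2.imread("pics/scene0.png"); b=cv2.imread("pics/top0.png")
cv2.imwrite("pics/t1.png",cv2.resize(b[70:290,160:480],None,fx=2.5,fy=2.5,interpolation=2))
cv2.imwrite("pics/s1.png",cv2.resize(a[110:340,150:490],None,fx=2.3,fy=2.3,interpolation=2))
```

```text
(no output)
```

View pics/t1.png

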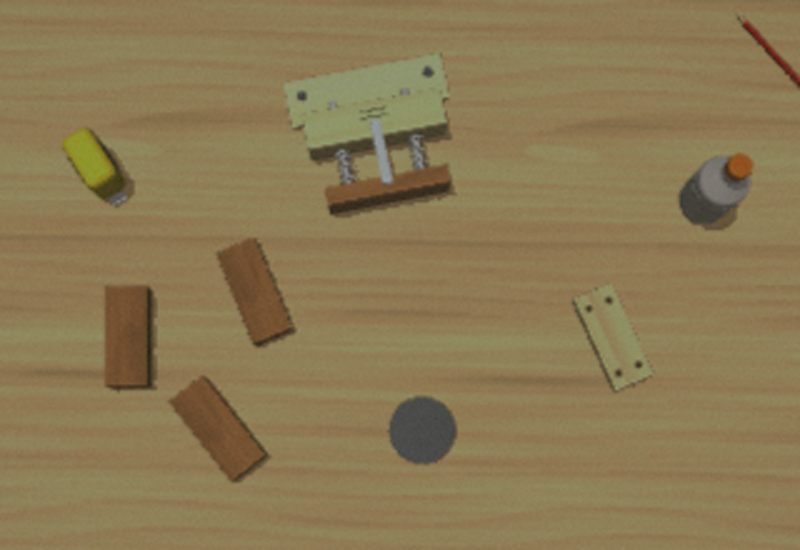

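View pics/s1.png

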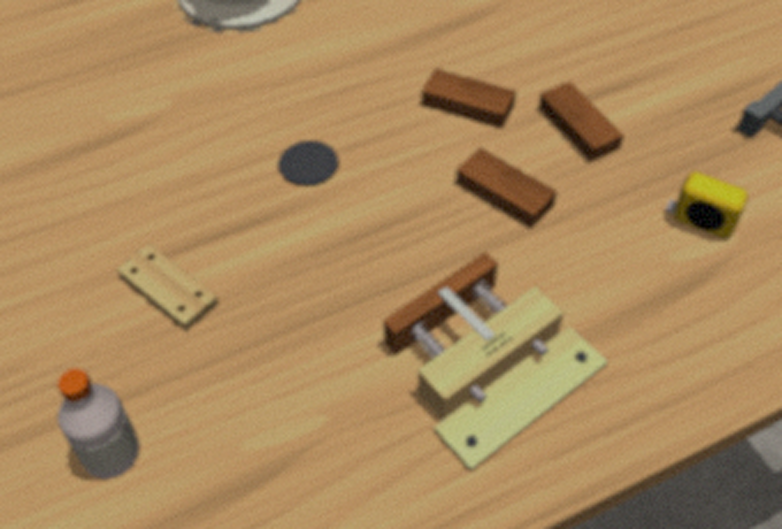

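In the top crop, three objects look like the block: (128,336), (255,292) and (218,428). In full-image pixels these are (211,204), (263,187) and (247,241). In this view left means +y, so the leftmost, at (211,204), is the block. The drilled plate is at (405,205), the fence bar at (316,146) and the coaster at (329,242). Next I'll measure their poses.

```bash
cat > h.py <<'E'
import numpy as np,cv2
def world(p,rows=None):
    z=p["z_map"].astype(float); v,u=np.mgrid[0:400,0:640]
    X=np.stack([(u-p["cx"])/p["fx"]*z,-(v-p["cy"])/p["fy"]*z,-z,np.ones_like(z)],-1)
    W=X@np.array(p["extrinsics"]).T
    W=W[...,:3]; W[z==0]=np.nan
    return W
def plane(p,uv,h):
    "rays through pixels uv to height h"
    uv=np.asarray(uv,float).reshape(-1,2)
    d=np.stack([(uv[:,0]-p["cx"])/p["fx"],-(uv[:,1]-p["cy"])/p["fy"],-np.ones(len(uv))],-1)
    E=np.array(p["extrinsics"]); d=d@E[:3,:3].T; o=E[:3,3]
    return o+d*((h-o[2])/d[:,2])[:,None]
def proj(p,P):
    E=np.linalg.inv(p["extrinsics"]); c=np.asarray(P,float)@E[:3,:3].T+E[:3,3]
    return np.stack([p["cx"]+p["fx"]*c[:,0]/-c[:,2],p["cy"]-p["fy"]*c[:,1]/-c[:,2]],-1)
E
cat > meas.py <<'E'
from bench import *
from h import *
import scipy.optimize as so
def boxes(p,thing):
    out=[]
    for d in models.silhouettes(p,thing):
        out.append((d["conf"],d["mask"].astype(bool),d["rect"]))
    return out
def fitbox(p,mask,L,Wd,H,c0,th0):
    # fit (x,y,th) so that projected box hull matches mask area (supersampled)
    def render(q):
        c,s=np.cos(q[2]),np.sin(q[2]); P=[]
        for z in(0,H):
            for a in(-.5,.5):
                for b in(-.5,.5): P.append([q[0]+c*a*L-s*b*Wd,q[1]+s*a*L+c*b*Wd,z])
        hull=cv2.convexHull(proj(p,P).astype(np.float32))
        im=np.zeros((800,1280),np.uint8)
        m=np.zeros((1600,2560),np.uint8)
        cv2.fillPoly(m,[np.round(((hull+.5)*4-.5)*16).astype(np.int32)],255,shift=4)
        return cv2.resize(m,(640,400),interpolation=cv2.INTER_AREA)/255.
    M=mask.astype(float)
    f=lambda q:((render(q)-M)**2).sum()
    r=so.minimize(f,[*c0,th0],method="Nelder-Mead",options=dict(initial_simplex=[[*c0,th0],[c0[0]+.005,c0[1],th0],[c0[0],c0[1]+.005,th0],[*c0,th0+.08]],xatol=1e-5,fatol=.01,maxiter=150))
    return r.x,r.fun
E
python3 - <<'E'
from meas import *
for n in("top","scene"):
    p=snapshot(n); W=world(p)
    for t,H in(("block",.028),("plate",.018)):
        for c,m,r in boxes(p,t):
            q=W[m]; top=q[(abs(q[:,2]-H)<.006)]
            rc=cv2.minAreaRect((top[:,:2]*1000).astype(np.float32))
            c0=top[:,:2].mean(0); pc=np.linalg.svd(top[:,:2]-c0,full_matrices=False)[2][0]
            th=np.arctan2(pc[1],pc[0])
            x,f=fitbox(p,m,.12,.05,H,c0,th)
            print(n,t,round(c,2),np.round(r),"z",np.nanmedian(q[:,2]).round(4),np.round(rc[0],1),np.round(rc[1],1),np.round(c0,4),round(np.degrees(th),1),"FIT",np.round(x[:2],4),round(np.degrees(x[2]),2),round(f,1),m.sum())
    for t in("coaster","glue","tape"):
        for c,m,r in boxes(p,t):
            print(n,t,round(c,2),np.nanmedian(W[m],0).round(3))
E
```

```text
top block 0.78 [246. 166. 275. 206.] z 0.0281 [557.4 153.7] [120.7  49.9] [0.5572 0.1535] -155.5 FIT [0.559 0.155] -155.54 22.0 698
top block 0.65 [229. 223. 268. 262.] z 0.028 [393.3 190.8] [120.4  50.1] [0.3933 0.1905] -139.8 FIT [0.3944 0.1919] -140.55 34.9 807
top block 0.6 [200. 183. 223. 224.] z 0.0284 [501.3 302.1] [118.4  51.1] [0.5006 0.3018] -176.1 FIT [0.5025 0.3037] -177.63 40.8 738
top plate 0.85 [392. 181. 422. 225.] z 0.0177 [ 509.3 -274.7] [119.   52.1] [ 0.5096 -0.2745] -156.7 FIT [ 0.5095 -0.2755] -157.72 23.3 726
top coaster 0.62 [ 0.395 -0.05   0.005]
top coaster 0.32 [ 0.67  -0.379  0.098]
top glue 0.57 [ 0.671 -0.379  0.099]
top tape 0.81 [0.698 0.343 0.063]
top tape 0.31 [ 0.671 -0.379  0.098]
scene block 0.93 [348. 176. 392. 208.] z 0.0269 [558.  153.5] [121.6  52.3] [0.5605 0.1526] 23.9 FIT [0.5564 0.1549] 22.99 24.3 840
scene block 0.85 [385. 144. 421. 180.] z 0.0272 [501.8 303.1] [121.7  53.4] [0.5041 0.3015] 3.2 FIT [0.5003 0.3033] 3.46 12.6 705
scene block 0.83 [334. 139. 377. 164.] z 0.0269 [394.7 190.8] [119.7  55.5] [0.3974 0.1902] 40.5 FIT [0.3936 0.1922] 39.81 25.1 657
scene plate 0.77 [199. 219. 244. 256.] z 0.0181 [ 510.1 -275.1] [123.2  52.1] [ 0.5128 -0.2758] 22.7 FIT [ 0.5078 -0.2755] 22.93 29.0 798
scene coaster 0.8 [ 0.398 -0.051  0.005]
scene glue 0.8 [ 0.7   -0.389  0.095]
scene glue 0.22 [ 0.695 -0.004  0.047]
scene tape 0.56 [0.716 0.34  0.053]
```

Run:
```python
from h import *
p=dict(np.load("top0.npz"));W=world(p); 
b=p["image"]; cv2.imwrite("pics/t2.png",cv2.resize(b[80:170,255:355],None,fx=6,fy=6,interpolation=2))
b=dict(np.load("scene0.npz"))["image"]; cv2.imwrite("pics/s2.png",cv2.resize(b[205:325,300:430],None,fx=5,fy=5,interpolation=2))
b=p["image"]; cv2.imwrite("pics/t3.png",cv2.resize(b[155:270,190:290],None,fx=5,fy=5,interpolation=2))
```

```text
(no output)
```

View pics/t2.png

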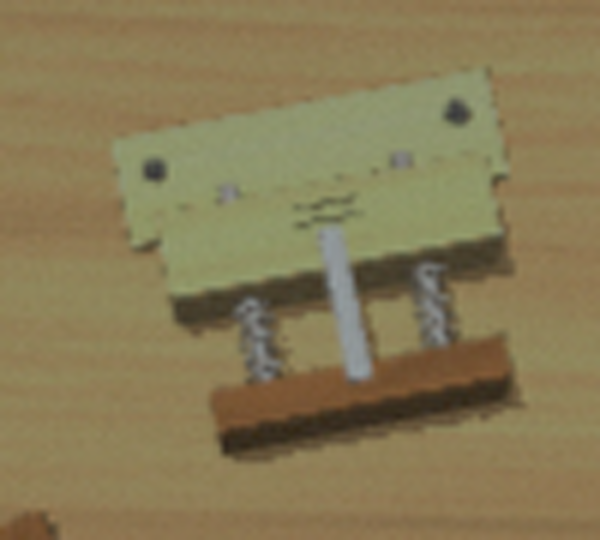

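View pics/s2.png

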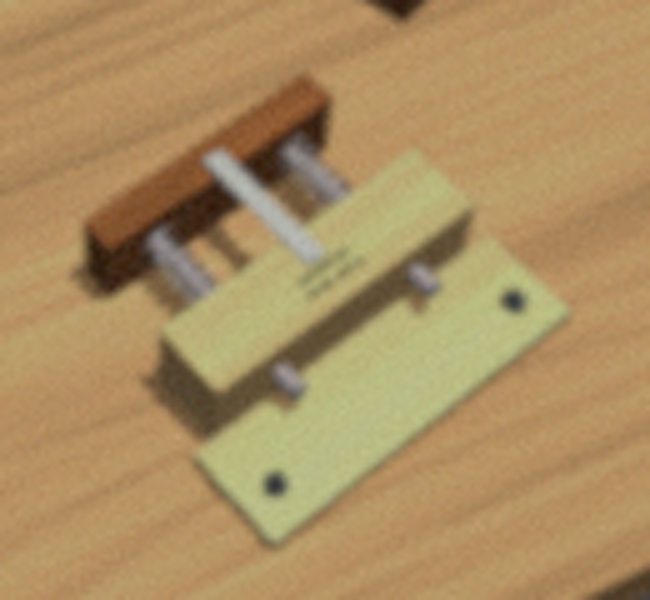

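View pics/t3.png

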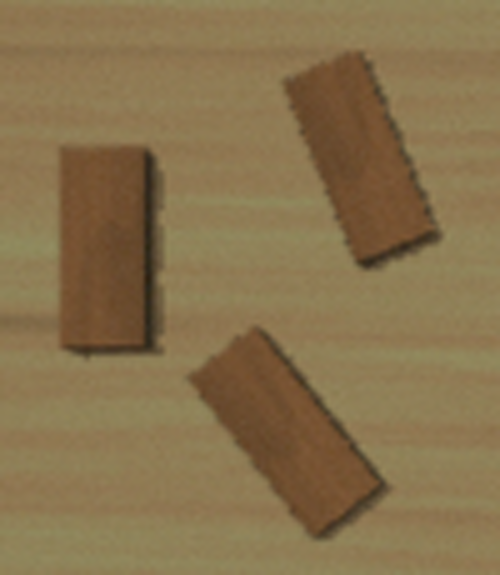

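Run:
```python
from meas import *
for n in("top","scene"):
    p=dict(np.load(n+"0.npz"));W=world(p).reshape(-1,3)
    k=(abs(W[:,2]-.0495)<.006)&(W[:,0]>.55)&(W[:,0]<.85)&(abs(W[:,1])<.15)
    q=W[k][:,:2]; 
    # joint fit: bar rect [0,22]x150, backstop rect [72,117]x170 ; rotated into fence coords, maximise coverage
    def f(s):
        c,sn=np.cos(s[2]),np.sin(s[2]); d=q-s[:2]; x=d[:,0]*c+d[:,1]*sn; y=-d[:,0]*sn+d[:,1]*c
        def out(x0,x1,h): 
            return np.hypot(np.maximum(np.maximum(x0-x,x-x1),0),np.maximum(abs(y)-h,0))
        ptr=out(0,.09,.008)
        return (np.minimum(np.minimum(np.minimum(out(0,.022,.075),out(.072,.117,.085)),ptr),.01)**2).sum()
    best=min((so.minimize(f,[x0,y0,np.radians(a)],method="Nelder-Mead",options=dict(xatol=1e-5,fatol=1e-9,maxiter=600)) for x0 in(.62,.64,.66) for y0 in(-.02,0,.01) for a in(6,10,14)),key=lambda r:r.fun)
    s=best.x; print(n,len(q),s[:2].round(4),np.degrees(s[2]).round(2),best.fun)
    c,sn=np.cos(s[2]),np.sin(s[2]); d=q-s[:2]; x=d[:,0]*c+d[:,1]*sn; y=-d[:,0]*sn+d[:,1]*c
    m=x<.035; print("bar x,y 1/99pct",np.percentile(x[m],[0,1,3,50,97,99,100]).round(4),np.percentile(y[m],[0,1,99,100]).round(4))
    m=x>.06; print("stop",np.percentile(x[m],[0,1,50,99,100]).round(4),np.percentile(y[m],[0,1,99,100]).round(4))
    # model check: line of bar centre
    m=(x<.03)&(abs(y)<.07); print("bar yaw",np.degrees(np.arctan(np.polyfit(y[m],x[m],1)[0])).round(2)); m=(x>.06)&(abs(y)<.07);print("stop yaw",np.degrees(np.arctan(np.polyfit(y[m],x[m],1)[0])).round(2))
    # projected overlay
    im=cv2.resize(p["image"],None,fx=4,fy=4,interpolation=cv2.INTER_CUBIC)
    for x0,x1,h,z in((0,.022,.075,.049),(.072,.117,.085,.05)):
        P=[[s[0]+c*a-sn*b,s[1]+sn*a+c*b,z] for a,b in((x0,-h),(x1,-h),(x1,h),(x0,h))]
        cv2.polylines(im,[((proj(p,P)+.5)*4).astype(int)],True,(0,0,255),1)
    cv2.imwrite(f"pics/ov_{n}.png",im[340:700,1000:1440] if n=="top" else im[820:1320,1200:1720])
```

```text
top 1235 [ 0.6723 -0.0067] 12.25 2.3527662230772427e-05
bar x,y 1/99pct [-0.0009  0.      0.0005  0.0113  0.0244  0.0322  0.0341] [-0.0747 -0.0732  0.0734  0.0744]
stop [0.0604 0.0676 0.0937 0.117  0.1185] [-0.085  -0.0831  0.0829  0.0847]
bar yaw -0.17
stop yaw -0.1
scene 1690 [ 0.6735 -0.0069] 12.29 1.965014153610027e-05
bar x,y 1/99pct [-0.002  -0.0005  0.0001  0.0127  0.0266  0.0318  0.034 ] [-0.0755 -0.0744  0.0735  0.075 ]
stop [0.0604 0.0658 0.0954 0.1169 0.118 ] [-0.0852 -0.0844  0.0828  0.0857]
bar yaw 0.3
stop yaw 0.1
```

View pics/ov_top.png

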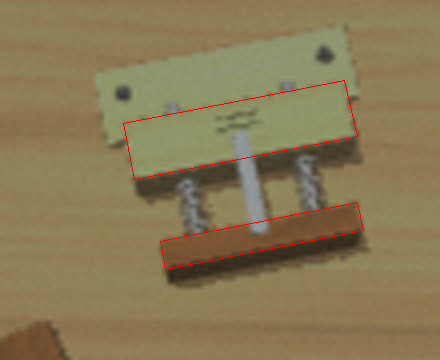

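View pics/ov_scene.png

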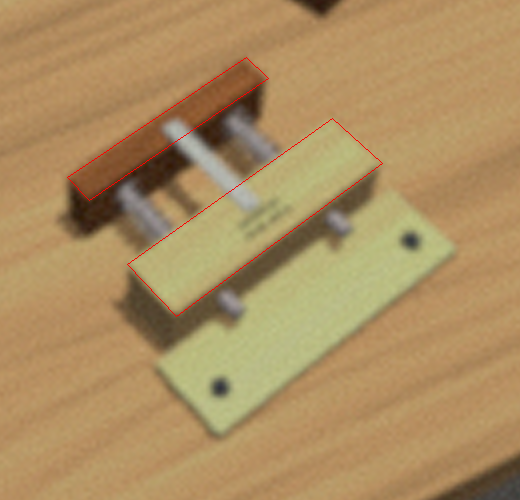

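```bash
cat >> h.py <<'E'
from scipy.spatial.transform import Rotation as R
F=np.array([.673,-.0068]); FY=np.radians(12.25)
BL=(.5015,.3033,np.radians(3.0)); PL=(.5088,-.2752,np.radians(22.6))
def fw(x,y,z):
    c,s=np.cos(FY),np.sin(FY); return [F[0]+c*x-s*y,F[1]+s*x+c*y,z]
def ori(psi): return (R.from_euler("z",psi)*R.from_euler("x",np.pi)).as_rotvec()
E
python3 - <<'E'
from bench import *
from h import *
for n,pos,yaw in(("bl",[*BL[:2],.02],BL[2]),("pl",[*PL[:2],.017],PL[2]),("place",fw(-.065,0,.02),FY),("push",fw(-.14,0,.02),FY),("bl hi",[*BL[:2],.15],BL[2]),):
    for s in(1,-1):
        j=planner.inverse_kinematics(pos,ori(yaw+s*np.pi/2)); print(n,s,None if j is None else np.round(j,2))
E
```

```text
bl 1 [ 0.82  0.57 -0.34  0.   -0.66 -2.34]
bl -1 [ 0.82  0.57 -0.34  0.   -0.66  0.8 ]
pl 1 [-0.22  0.56 -0.36  0.   -0.64 -0.96]
pl -1 [-0.22  0.56 -0.36  0.   -0.64  2.18]
place 1 [ 0.23  0.6  -0.28  0.   -0.7  -1.59]
place -1 [ 0.23  0.6  -0.28  0.   -0.7   1.55]
push 1 [ 0.23  0.51 -0.46  0.   -0.59 -1.59]
push -1 [ 0.23  0.51 -0.46  0.   -0.59  1.55]
bl hi 1 [ 0.82  0.4  -0.22  0.   -0.95 -2.34]
bl hi -1 [ 0.82  0.4  -0.22  0.   -0.95  0.8 ]
```

Run:
```python
from bench import *
from h import *
o=ori(BL[2]-np.pi/2)
robot.move_ptp([*BL[:2],.12],o)
print(read_time_s())
hit=robot.move_straight([*BL[:2],.02],speed=.12,until_force=6); print(hit,read_position())
robot.command_gripper(0.3,force=40); print("w",read_gripper_width(),read_position(),read_time_s(),read_contact_force())
p=snapshot("scene"); cv2.imwrite("pics/s3.png",cv2.resize(p["image"][90:260,300:520],None,fx=3,fy=3))
```

```text
2.8333
False [0.50194536 0.30387273 0.020724  ]
w 0.576211034251123 [0.50192146 0.30367368 0.02086566] 4.2417 [0.1923097  0.76442454 4.5061917 ]
```

View pics/s3.png

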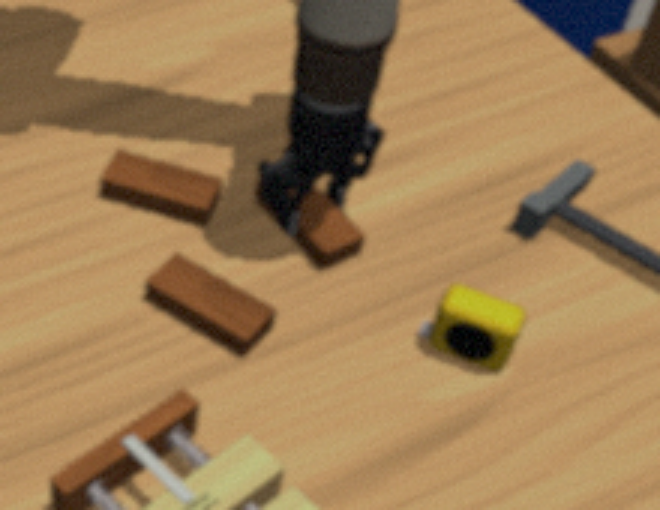

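The jaws hold the leftmost block at a width of 49 mm, which matches its 50 mm. Next I'll carry it to the fence.

Run:
```python
from bench import *
from h import *
robot.move_straight([*BL[:2],.11],speed=.15)
print(read_contact_force(),read_gripper_width())
o=ori(FY-np.pi/2)
robot.move_ptp(fw(-.070,0,.10),o)
hit=robot.move_straight(fw(-.068,0,.0205),speed=.08,until_force=5); print(hit,read_position(),read_contact_force())
robot.command_gripper(0.8); 
robot.move_straight(fw(-.068,0,.12),speed=.2)
robot.move_ptp([*PL[:2],.12],ori(PL[2]-np.pi/2))
p=snapshot("top"); cv2.imwrite("pics/t4.png",cv2.resize(p["image"][80:270,230:440],None,fx=3.5,fy=3.5,interpolation=2))
p=snapshot("scene"); cv2.imwrite("pics/s4.png",cv2.resize(p["image"][130:330,200:430],None,fx=3.,fy=3.,interpolation=2))
print(read_time_s())
```

```text
[-0.31931829  0.09614662 -0.93561147] 0.5771310644676056
True [ 0.60579587 -0.02135631  0.02088252] [-1.41009917  0.27785838  4.13729258]
9.4
```

View pics/t4.png

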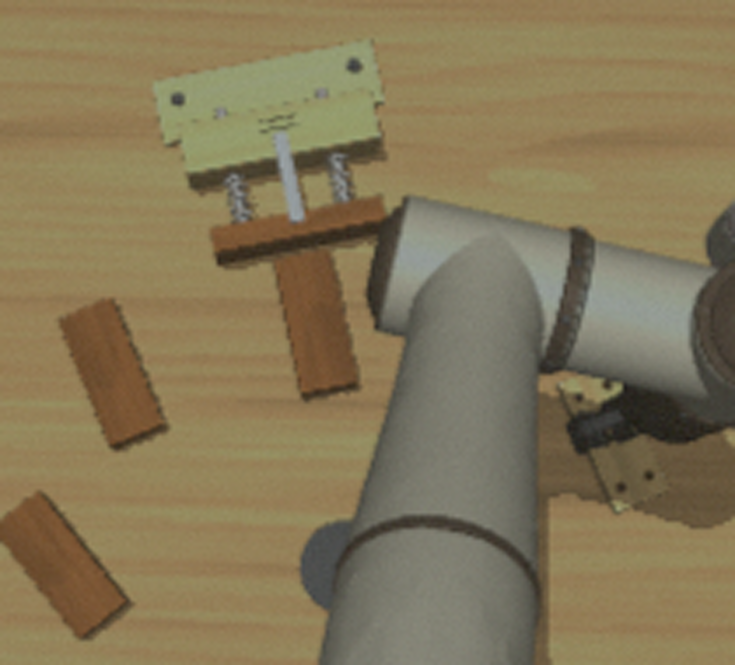

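View pics/s4.png

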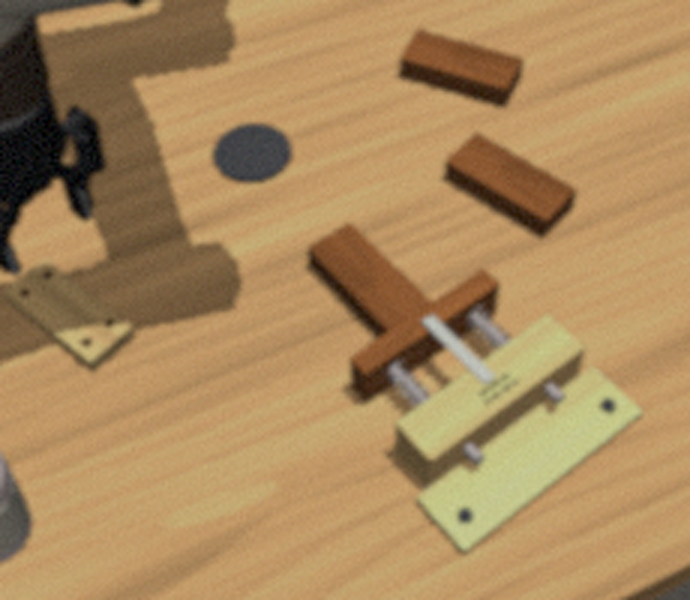

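The block stands square in front of the bar, centred at about (305,253) in the top crop. Next I'll pick up the plate.

Run:
```python
from bench import *
from h import *
hit=robot.move_straight([*PL[:2],.0175],speed=.1,until_force=6); print(hit,read_position())
robot.command_gripper(0.3,force=40); print("w",read_gripper_width(),read_position(),read_contact_force())
robot.move_straight([*PL[:2],.11],speed=.15)
print(read_contact_force(),read_gripper_width())
robot.move_ptp(fw(-.068,0,.11),ori(FY-np.pi/2))
p=snapshot("scene"); cv2.imwrite("pics/s5.png",cv2.resize(p["image"][130:330,200:430],None,fx=3.,fy=3.,interpolation=2))
from meas import *
for c,m,r in boxes(snapshot("scene"),"block"): print(c,r)
print(read_time_s())
```

```text
False [ 0.50933444 -0.27534328  0.01816162]
w 0.5768397161201245 [ 0.50957391 -0.2754166   0.01855742] [0.65828616 1.15427011 4.78062331]
[-0.12051552 -0.70794334 -0.73676255] 0.572324661921727
0.78 [339.7, 139.5, 377.2, 163.9]
0.68 [350.6, 171.2, 388.6, 209.4]
0.59 [302.0, 211.3, 343.8, 240.5]
12.85
```

View pics/s5.png

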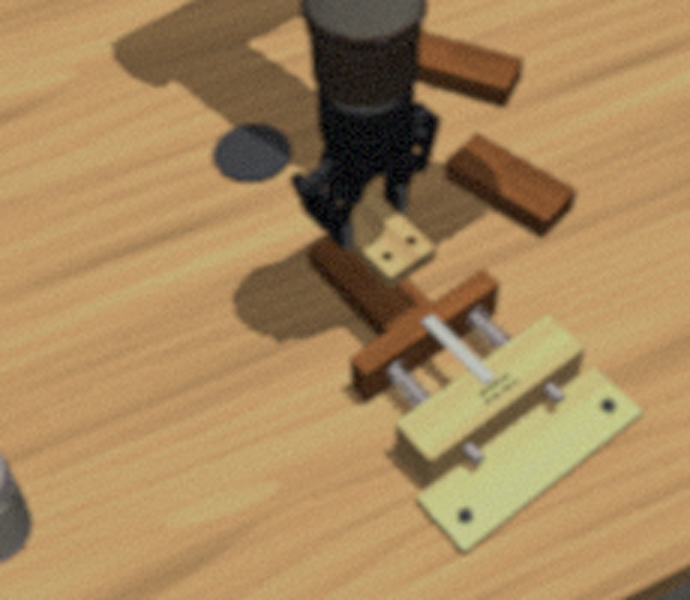

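Run:
```python
from bench import *
from h import *
hit=robot.move_straight(fw(-.068,0,.052),speed=.1,until_force=4); print(hit,read_position())
hit=robot.move_straight(fw(-.068,0,.045),speed=.02,until_force=3); print(hit,read_position(),read_contact_force())
robot.command_gripper(0.8)
p=read_position()
robot.move_straight(fw(-.068,0,.12),speed=.2)
robot.move_ptp(fw(-.25,0.1,.2),ori(FY-np.pi/2))
print(read_time_s())
for n,sl in(("top",np.s_[80:190,250:370]),("scene",np.s_[190:310,290:420])):
    p=snapshot(n); cv2.imwrite(f"pics/{n}6.png",cv2.resize(p["image"][sl],None,fx=5,fy=5,interpolation=2))
```

```text
False [ 0.60706441 -0.02128914  0.05241431]
True [ 0.60703249 -0.02111081  0.04654065] [-1.07148478  0.21032561  3.82060246]
15.6833
```

View pics/top6.png

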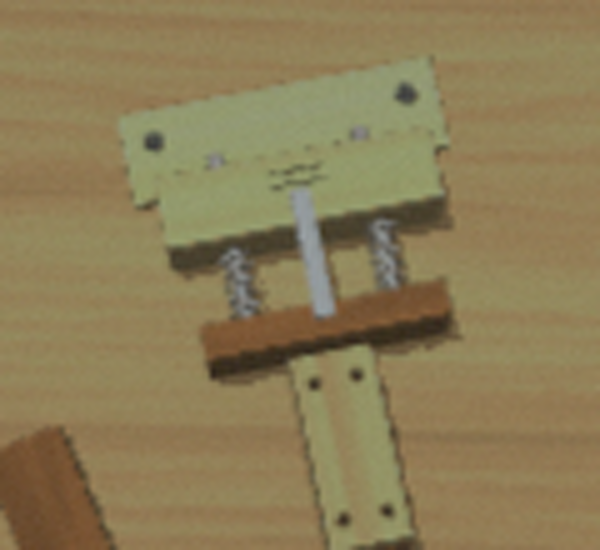

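View pics/scene6.png

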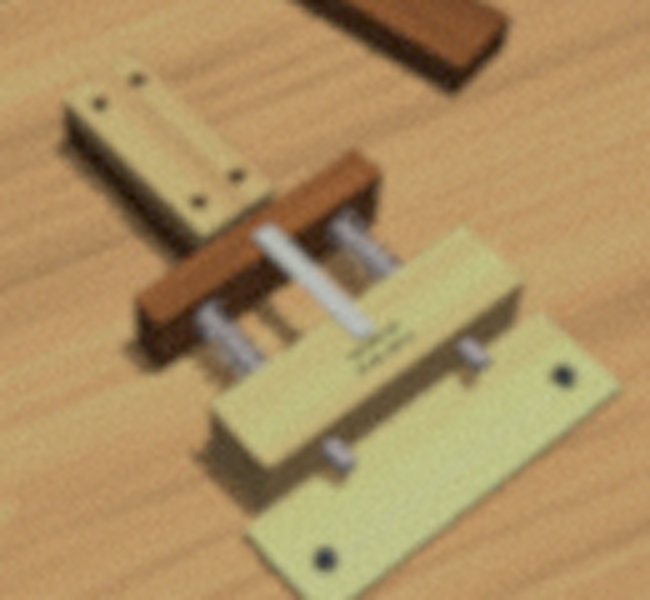

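Run:
```python
from bench import *
from h import *
robot.move_ptp(fw(-.068,0,.12),ori(FY-np.pi/2))
print(robot.move_straight(fw(-.068,0,.021),speed=.08,until_force=5),read_position())
robot.command_gripper(0.3,force=40); print("w",read_gripper_width(),read_contact_force())
robot.command_gripper(0.8)
robot.move_straight(fw(-.068,0,.12),speed=.2)
robot.move_ptp(fw(-.22,0.1,.2),ori(FY-np.pi/2))
robot.command_gripper(0.0)
print(read_time_s(),"w",read_gripper_width())
for n,sl in(("top",np.s_[80:200,250:370]),("scene",np.s_[190:310,290:420])):
    p=snapshot(n); cv2.imwrite(f"pics/{n}7.png",cv2.resize(p["image"][sl],None,fx=5,fy=5,interpolation=2))
    np.savez(f"{n}7.npz",**p)
    W=world(p).reshape(-1,3); c,s=np.cos(FY),np.sin(FY); d=W[:,:2]-F; x=d[:,0]*c+d[:,1]*s; y=-d[:,0]*s+d[:,1]*c
    for lo,hi in((-.12,-.09),(-.09,-.05),(-.05,-.02)):
        k=(abs(W[:,2]-.046)<.005)&(x>lo)&(x<hi)&(abs(y)<.05); print(n,lo,hi,k.sum(),np.percentile(y[k],[1,99]).round(4),np.median(y[k]).round(4))
    k=(abs(W[:,2]-.046)<.005)&(x<-.0)&(x>-.15)&(abs(y)<.02); print("x",np.percentile(x[k],[0,1,99]).round(4))
    k=(abs(W[:,2]-.049)<.005)&(x<.022)&(x>.003)&(abs(y)<.09); print("bar y",np.percentile(y[k],[.5,99.5]).round(4))
```

```text
False [ 0.60700617 -0.02115929  0.0216381 ]
w 0.5804698571985052 [-0.64490517  0.80837471  3.44325919]
20.7917 w -0.001956322241491769
top -0.12 -0.09 163 [-0.0235  0.0252] 0.0021
top -0.09 -0.05 213 [-0.0232  0.0261] 0.0017
top -0.05 -0.02 160 [-0.0226  0.0263] 0.0023
x [-0.1277 -0.1266 -0.0077]
bar y [-0.0742  0.0741]
scene -0.12 -0.09 171 [-0.025   0.0257] -0.0013
scene -0.09 -0.05 228 [-0.0246  0.0252] -0.0009
scene -0.05 -0.02 182 [-0.0236  0.0261] -0.0
x [-0.1284 -0.1247 -0.0068]
bar y [-0.0751  0.0739]
```

View pics/top7.png

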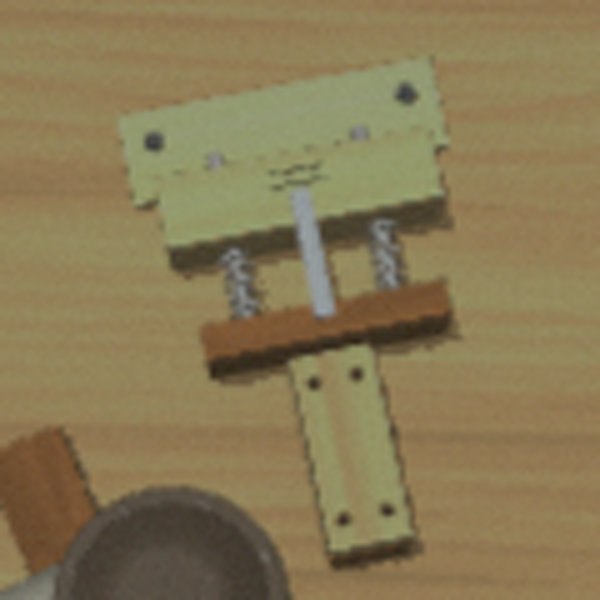

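View pics/scene7.png

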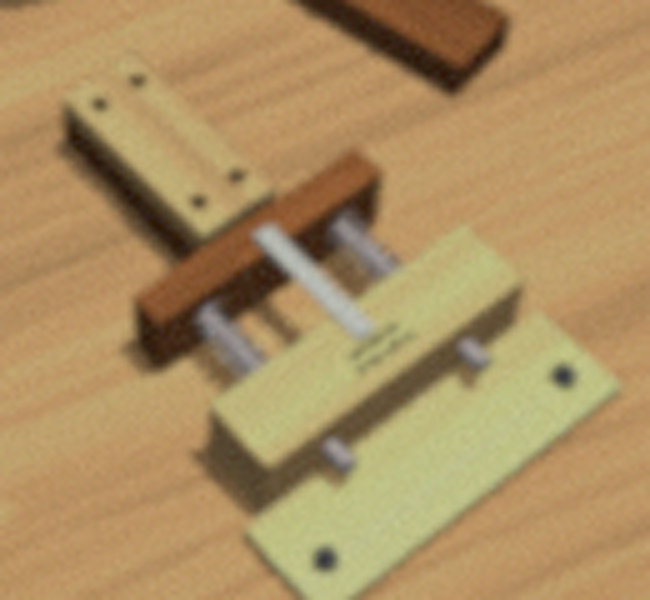

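Run:
```python
from bench import *
from h import *
o=ori(FY-np.pi/2); yy=.0008
robot.move_ptp(fw(-.165,yy,.12),o)
print(robot.move_straight(fw(-.165,yy,.0195),speed=.1,until_force=6),read_position())
robot.hold(.3); f0=np.array(read_contact_force()); c,s=np.cos(FY),np.sin(FY); print("f0",f0)
for x in np.arange(-.145,-.122,.002):
    robot.move_straight(fw(x,yy,.0195),speed=.02); robot.hold(.1)
    f=np.array(read_contact_force())-f0; p=np.array(read_position())[:2]-F
    print(round(x,4),"act",round(p[0]*c+p[1]*s,4),round(-p[0]*s+p[1]*c,4),"F",round(f[0]*c+f[1]*s,2),round(-f[0]*s+f[1]*c,2),round(f[2],2))
    if f[0]*c+f[1]*s<-4.5: break
print(read_time_s())
for n,sl in(("top",np.s_[80:200,250:370]),("scene",np.s_[190:310,290:420])):
    p=snapshot(n); cv2.imwrite(f"pics/{n}8.png",cv2.resize(p["image"][sl],None,fx=5,fy=5,interpolation=2))
```

```text
False [ 0.51211802 -0.04082603  0.02011783]
f0 [-0.01788695  0.79422305  0.20262184]
-0.145 act -0.1451 0.0008 F 0.05 -1.26 0.22
-0.143 act -0.143 0.0008 F 1.08 -1.16 0.81
-0.141 act -0.1409 0.0008 F -0.55 -0.72 -0.21
-0.139 act -0.139 0.0008 F 0.19 -0.73 -0.36
-0.137 act -0.1367 0.0008 F -0.38 -1.01 -0.33
-0.135 act -0.1347 0.0008 F -0.11 -0.92 -0.77
-0.133 act -0.1333 0.0008 F -1.16 -1.32 1.03
-0.131 act -0.1325 0.0008 F -5.85 0.15 1.11
26.6667
```

View pics/scene8.png

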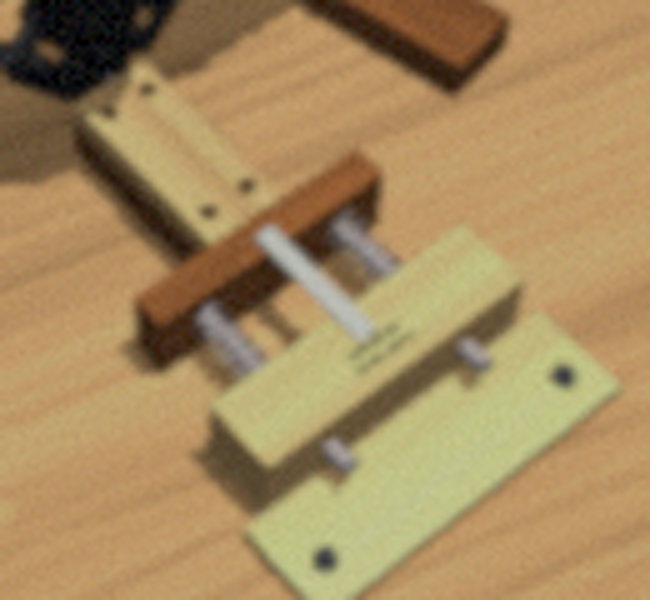

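Run:
```python
from bench import *
from h import *
yy=.0008; c,s=np.cos(FY),np.sin(FY); f0=np.array([-.0,.3,.0])
for x in np.arange(-.129,-.118,.002):
    robot.move_straight(fw(x,yy,.0195),speed=.02); robot.hold(.15)
    f=np.mean([read_contact_force() for _ in range(4)],0)-f0; p=np.array(read_position())[:2]-F; a=p[0]*c+p[1]*s
    print(round(x,4),"act",round(a,4),round(-p[0]*s+p[1]*c,4),"F",round(f[0]*c+f[1]*s,2),round(-f[0]*s+f[1]*c,2),round(f[2],2))
    if f[0]*c+f[1]*s<-11.5 or a>-.1255: break
print(read_time_s())
for n,sl in(("top",np.s_[80:200,250:370]),("scene",np.s_[190:310,290:420])):
    p=snapshot(n); cv2.imwrite(f"pics/{n}9.png",cv2.resize(p["image"][sl],None,fx=5,fy=5,interpolation=2))
```

```text
-0.129 act -0.1311 0.0008 F -5.87 0.52 2.83
-0.127 act -0.1301 0.0008 F -7.41 1.06 2.36
-0.125 act -0.1292 0.0008 F -9.98 0.72 3.63
-0.123 act -0.1284 0.0008 F -12.64 0.29 5.97
28.3667
```

View pics/scene9.png

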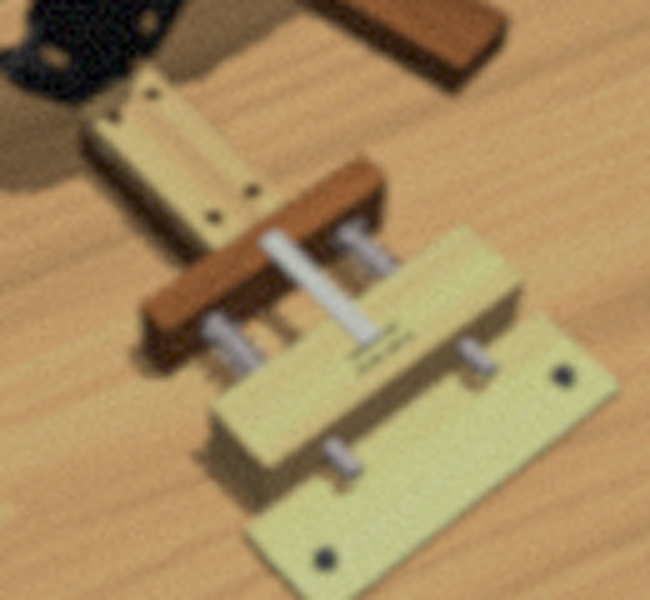

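View pics/top9.png

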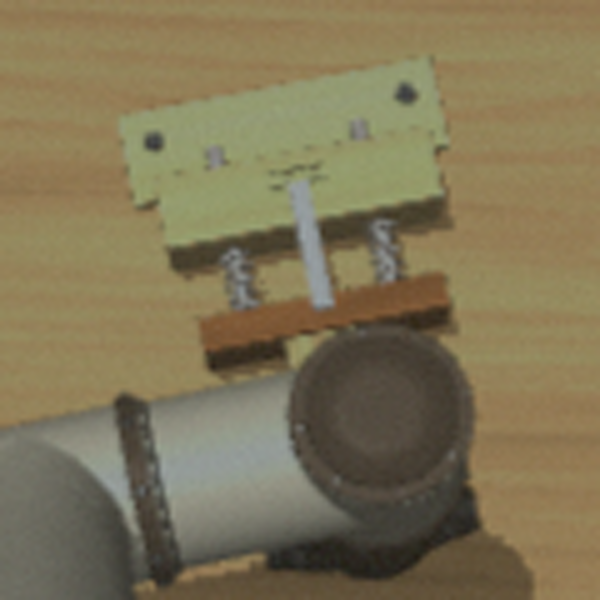

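Run:
```python
from bench import *
from h import *
print(read_position(), R.from_rotvec(read_ee_rot()).as_matrix()[:,2].round(4), read_contact_force(), read_torque(), read_gripper_width(), read_time_s())
p=snapshot("scene"); cv2.imwrite("pics/sa.png",cv2.resize(p["image"][170:260,285:385],None,fx=7,fy=6,interpolation=2))
W=world(p).reshape(-1,3); c,s=np.cos(FY),np.sin(FY); d=W[:,:2]-F; x=d[:,0]*c+d[:,1]*s; y=-d[:,0]*s+d[:,1]*c
for lo in np.arange(-.12,.0,.015):
    k=(abs(W[:,2]-.046)<.012)&(x>lo)&(x<lo+.015)&(abs(y)<.02)
    if k.sum()>5: print(round(lo,3),k.sum(),np.median(W[k,2]).round(4))
k=(abs(W[:,2]-.049)<.005)&(abs(x-.012)<.025)&(abs(y)<.07)&(abs(y)>.03); print("bar x",np.percentile(x[k],[1,50,99]).round(4),np.median(W[k,2]))
for sg in(1,-1):
    k2=k&(y*sg>0); print(sg,np.percentile(x[k2],[1,50,99]).round(4))
```

```text
[ 0.5473276  -0.03331857  0.01855176] [-0.0113 -0.0017 -0.9999] [-12.65931677  -1.79579607   6.43291258] [-0.31925781  2.91264007  0.0230479 ] 0.001748519719055581 28.4667
-0.12 70 0.0473
-0.105 62 0.0468
-0.09 64 0.0462
-0.075 65 0.0467
-0.06 70 0.0465
-0.045 67 0.0463
-0.03 71 0.0465
-0.015 74 0.0461
bar x [0.0046 0.0179 0.028 ] 0.048927841011726925
1 [0.0045 0.0178 0.0279]
-1 [0.0053 0.0185 0.0279]
```

View pics/sa.png

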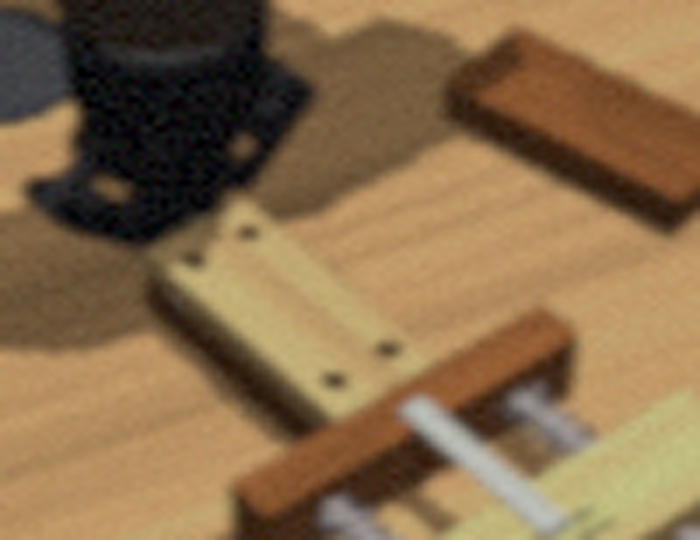

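Under load the tool tilts back 0.65° and sags 1.5 mm, so the push lands high, on the plate's edge. I'll back off and push again, correcting tilt, height and travel from the readings.

```bash
cat > push.py <<'E'
from bench import *
from h import *
c,s=np.cos(FY),np.sin(FY); R0=R.from_rotvec(ori(FY-np.pi/2))
def o_t(t): return ((R.from_euler("z",FY)*R.from_euler("y",-t)*R.from_euler("z",-FY))*R0).as_rotvec()
def state():
    p=np.array(read_position()); d=p[:2]-F; z=R.from_rotvec(read_ee_rot()).as_matrix()[:,2]
    f=np.mean([read_contact_force() for _ in range(4)],0)
    return dict(x=d[0]*c+d[1]*s,y=-d[0]*s+d[1]*c,z=p[2],t=z[0]*c+z[1]*s,F=-(f[0]*c+f[1]*s),Fy=-f[0]*s+f[1]*c,Fz=f[2])
def show(tag,st): print(tag,{k:round(float(v),4) if abs(v)<.3 else round(float(v),2) for k,v in st.items()})
E
python3 - <<'E'
from push import *
robot.move_straight(fw(-.142,.0008,.0195),speed=.03,orientation=o_t(0)); robot.hold(.2); show("free",state())
t=.004; zc=.0200; yy=.0008
for x in np.arange(-.138,-.1205,.002):
    robot.move_straight(fw(x,yy,zc),speed=.02,orientation=o_t(t)); robot.hold(.1)
    st=state(); show(f"{x:.3f} t={t:.4f} z={zc:.4f}",st)
    # aim next: slightly tip-forward, keep z
    t=np.clip(t+.8*(.0005-st["t"])+.0008*(st["F"]>3),0,.03); zc+=np.clip(.0205-st["z"],-.0005,.0005)
    if st["F"]>11 or st["x"]>-.1265: break
print(read_time_s(),x,t,zc)
E
```

```text
free {'x': -0.1417, 'y': 0.0008, 'z': 0.0195, 't': 0.0004, 'F': -0.7, 'Fy': -0.57, 'Fz': 0.55}
-0.138 t=0.0040 z=0.0200 {'x': -0.1381, 'y': 0.0008, 'z': 0.02, 't': 0.0039, 'F': -0.2258, 'Fy': -0.4, 'Fz': 0.2328}
-0.136 t=0.0013 z=0.0205 {'x': -0.136, 'y': 0.0008, 'z': 0.0205, 't': 0.0013, 'F': 0.2606, 'Fy': 0.1127, 'Fz': 0.2942}
-0.134 t=0.0007 z=0.0205 {'x': -0.134, 'y': 0.0008, 'z': 0.0205, 't': 0.0007, 'F': 0.56, 'Fy': -0.0555, 'Fz': -0.1946}
-0.132 t=0.0005 z=0.0205 {'x': -0.1328, 'y': 0.0008, 'z': 0.0203, 't': -0.0012, 'F': 2.67, 'Fy': 0.1529, 'Fz': 0.75}
-0.130 t=0.0019 z=0.0207 {'x': -0.1316, 'y': 0.0008, 'z': 0.0203, 't': -0.0016, 'F': 4.94, 'Fy': 0.2273, 'Fz': 0.55}
-0.128 t=0.0043 z=0.0210 {'x': -0.1303, 'y': 0.0008, 'z': 0.0203, 't': -0.0006, 'F': 5.46, 'Fy': -0.2036, 'Fz': 0.83}
-0.126 t=0.0060 z=0.0212 {'x': -0.1293, 'y': 0.0008, 'z': 0.0202, 't': -0.0011, 'F': 7.84, 'Fy': 1.21, 'Fz': 0.5}
-0.124 t=0.0081 z=0.0215 {'x': -0.1283, 'y': 0.0008, 'z': 0.0203, 't': -0.001, 'F': 8.33, 'Fy': 0.83, 'Fz': 1.98}
-0.122 t=0.0101 z=0.0217 {'x': -0.1273, 'y': 0.0009, 'z': 0.0203, 't': -0.0012, 'F': 9.27, 'Fy': 1.83, 'Fz': 2.46}
32.75 -0.122 0.012322535774378933 0.02195764329918257
```

Run:
```python
from push import *
yy=.0008; t=.0135; zc=.0221
for x in np.arange(-.1205,-.110,.0015):
    robot.move_straight(fw(x,yy,zc),speed=.02,orientation=o_t(t)); robot.hold(.1)
    st=state(); show(f"{x:.4f} t={t:.4f} z={zc:.4f}",st)
    if st["F"]>13 or st["x"]>-.1246: break
    t=np.clip(t+.8*(.0005-st["t"])+.0013,0,.03); zc+=np.clip(.0205-st["z"]+.0001,-.0005,.0005)
print(read_time_s())
for n,sl in(("top",np.s_[80:200,250:370]),("scene",np.s_[170:290,290:420])):
    p=snapshot(n); cv2.imwrite(f"pics/{n}b.png",cv2.resize(p["image"][sl],None,fx=5,fy=5,interpolation=2))
    W=world(p).reshape(-1,3); d=W[:,:2]-F; X=d[:,0]*c+d[:,1]*s; y=-d[:,0]*s+d[:,1]*c
    for sg in(1,-1):
        k=(abs(W[:,2]-.049)<.004)&(abs(X-.015)<.03)&(sg*y<.07)&(sg*y>.03); print(n,sg,np.percentile(X[k],[1,50,99]).round(4))
```

```text
-0.1205 t=0.0135 z=0.0221 {'x': -0.1264, 'y': 0.0009, 'z': 0.0202, 't': 0.0009, 'F': 9.95, 'Fy': 1.77, 'Fz': 0.89}
-0.1190 t=0.0145 z=0.0225 {'x': -0.1255, 'y': 0.0009, 'z': 0.0203, 't': 0.0005, 'F': 11.18, 'Fy': 1.13, 'Fz': 0.91}
-0.1175 t=0.0158 z=0.0227 {'x': -0.1247, 'y': 0.0009, 'z': 0.0203, 't': 0.0002, 'F': 11.79, 'Fy': 0.85, 'Fz': 0.2882}
-0.1160 t=0.0173 z=0.0230 {'x': -0.1239, 'y': 0.0009, 'z': 0.0203, 't': 0.0002, 'F': 12.84, 'Fy': 1.97, 'Fz': -0.265}
34.15
top 1 [0.0085 0.0188 0.0309]
top -1 [0.0082 0.0203 0.0312]
scene 1 [0.0098 0.0215 0.032 ]
scene -1 [0.0098 0.0213 0.0325]
```

View pics/sceneb.png

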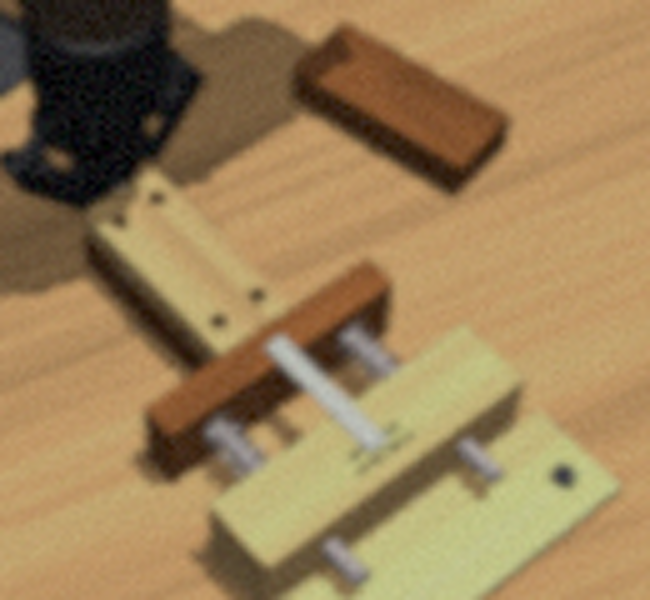

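View pics/topb.png

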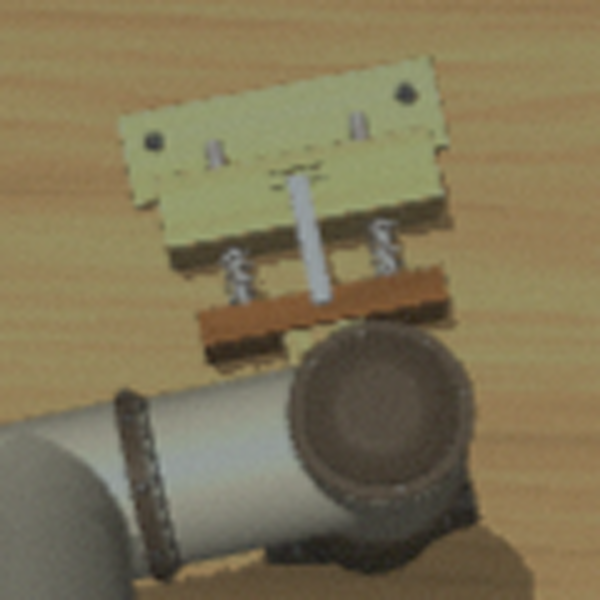

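Run:
```python
from push import *
robot.hold(1.0); show("hold",state())
p=snapshot("scene"); cv2.imwrite("pics/sc.png",cv2.resize(p["image"][195:255,298:358],None,fx=10,fy=10,interpolation=2))
W=world(p).reshape(-1,3); d=W[:,:2]-F; X=d[:,0]*c+d[:,1]*s; y=-d[:,0]*s+d[:,1]*c
for lo in(-.10,-.08,-.06,-.04,-.02):
    k=(abs(W[:,2]-.046)<.004)&(X>lo)&(X<lo+.02)&(abs(y)<.035)
    k2=(W[:,2]<.026)&(W[:,2]>.006)&(X>lo)&(X<lo+.02)&(abs(y)<.04)
    k3=(W[:,2]<.043)&(W[:,2]>.031)&(X>lo)&(X<lo+.02)&(abs(y)<.04)
    print(lo,np.percentile(y[k],[2,98]).round(4),np.median(W[k,2]).round(4),"side block",k2.sum(),np.median(y[k2]).round(4) if k2.any() else "", "side plate",k3.sum(),np.median(y[k3]).round(4) if k3.any() else "")
for n in ("coaster","glue","tape"):
    print(n,[(round(q["conf"],2),np.nanmedian(world(p)[q["mask"].astype(bool)],0).round(3)) for q in models.silhouettes(p,n)][:1])
print(read_time_s())
```

```text
hold {'x': -0.1239, 'y': 0.0009, 'z': 0.0204, 't': 0.0002, 'F': 13.86, 'Fy': 0.67, 'Fz': 0.99}
-0.1 [-0.0235  0.0252] 0.0465 side block 18 -0.0237 side plate 16 -0.0228
-0.08 [-0.023  0.024] 0.0463 side block 19 -0.0238 side plate 17 -0.0231
-0.06 [-0.0221  0.0244] 0.046 side block 22 -0.024 side plate 15 -0.0226
-0.04 [-0.0224  0.0259] 0.0463 side block 19 -0.0233 side plate 14 -0.0231
-0.02 [-0.0223  0.0261] 0.0459 side block 14 -0.0239 side plate 18 -0.0227
coaster [(0.95, array([ 0.398, -0.051,  0.005]))]
glue [(0.93, array([ 0.699, -0.389,  0.094]))]
tape [(0.78, array([0.718, 0.341, 0.054]))]
35.45
```

View pics/sc.png

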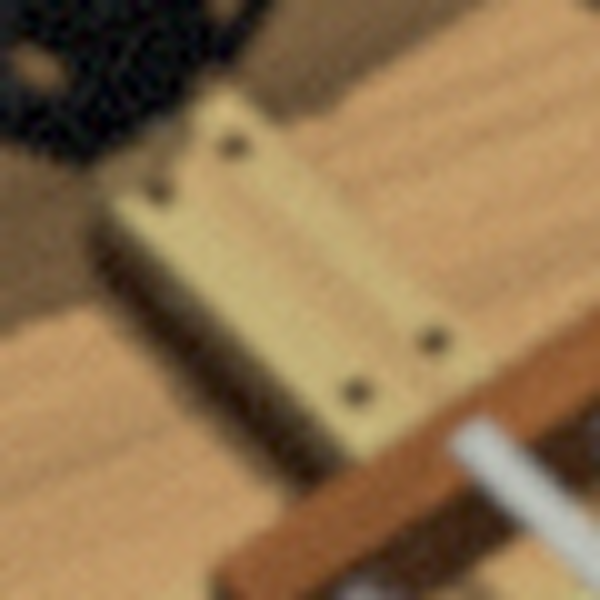

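Run:
```python
from push import *
show("end",state()); robot.close_job()
```

```text
end {'x': -0.1239, 'y': 0.0009, 'z': 0.0204, 't': 0.0003, 'F': 13.1, 'Fy': 1.81, 'Fz': 0.56}
the job is handed in; nothing more can be done
```

The plate is on the block, holes up, and I handed the job in at about 35 s with the arm still holding the pile against the sprung fence. I used the leftmost of the three similar blocks. After placing the plate I squeezed both parts between the jaws to line up their long edges, then pushed end-on with the closed fingers.

**Correction:** on the first push the tool bent back about 0.65° and sagged, so it pressed mostly on the plate. I backed off and pushed again with the tilt and height corrected, and the final tilt was close to zero.

**Last checks:**
- **Push:** steady at 13–14 N. The depth images put the bar 8–10 mm back, and the pointer tip stands between the two lines in both views.
- **Edges:** the long sides of plate and block agree to about 1 mm, which is about as finely as the depth images can show. The pile is centred to about 1–2 mm. Its sides measured up to about 1° off the fence direction, but that is close to the measuring error.
- **Ends:** I could not see directly whether both ends sit flat against the bar. I infer it from the near-vertical fingers pushing both parts.
- **Bystanders:** the glue bottle, tape measure and coaster measured within about 2 mm of where they started.

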